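Press the retaining ring home in a lens cell and hold it

ROBOT

A 6-joint arm with a two-finger parallel gripper is mounted at the origin on the work surface. World frame = base frame: x ahead of the robot, y to its left, z up, the work surface at z = 0. Lengths are in mm, angles in rad, forces in N, time in s.
With the tool pointing down it reaches from about 275 to 750 mm from the base axis. Payload 10.2 kg.
Tool frame: the origin (TCP) lies at the very end of the fingers, on their centre line; the grasp point (between the pads) lies 19 mm behind it; z points along the fingers, y is the line along which they close (so a half turn about z gives the same grasp; the last joint's range is limited). The gripper opens to 88 mm and grips with 3 to 60 N. Pads are 18 mm wide; open, the fingers measure 123 mm over their backs; the gripper's body (75 mm by 187 mm) begins 45 mm behind the grasp point.
Start: joints at [0.972, 0.313, 1.498, -0, 1.331, -0.223], TCP at [192.697, 488.364, 238.72] pointing down, gripper open.
Joint ranges: [-2.94, 2.94], [-0.97, 2.17], [0.19, 2.56], [-1.23, 4.37], [0.02, 3.11], [-2.88, 2.88]. Speed limits (rad/s): [2.39, 2.39, 3.01, 3.14, 3.14, 3.14].

INTERFACE

Orientations are given as a unit quaternion [x, y, z, w].
In Python, from station import manip gives the robot as it stands. The module is installed in compiled form; this text tells all that it offers.
- The arm moves only by the tool arm_command, never from a script. Its argument "deltas" is a list that holds one entry, the list of rows, each a list of 5 numbers: the opening, from 0 (shut) to 1 (fully open), then the shift along the tool's x, y, z each as a share of 150 mm, from -1 to 1, then the turn about the tool's z as a share of 90 degrees, from -1 to 1. In form: [[[jaw, x, y, z, turn], ...]]. A call has 1 to 5 rows; each row is the pose to reach, as a shift and turn from the pose commanded when the call began, along the tool's axes at that moment; what a row does not reach only later rows make up. A row lasts 1/8 s, in which the tool goes at most 62.5 mm and 10.7 degrees, less where a joint would pass 70% of its speed; a pose out of reach is approached as far as the arm can. A call with a number of a shift or a turn outside -1 to 1 is refused whole. A call with a gripper value outside its range is refused whole. The fingers move at their own pace and stop on an object; "squeeze" is the grip in N (left out, the last holds). Time passes only in rows, so rows that repeat a pose let the fingers close. It gives the time, the measured TCP pose, the force, the opening and the grip force at its end, in the units of the state.
- manip.get_state(): the state, without advancing time (a new reading comes with each control period).
- manip.get_image(name): name is "side" or "top"; returns a dict with "img" (384x512x3 uint8, blue, green, red), "fx", "fy", "cx", "cy" (pixels), "world_to_cam" (4x4, takes a point from world to camera coordinates). Camera axes: x right, y up, looking along -z (the intrinsics and any distortion apply to the point x, -y, -z); pixel columns grow to the right and rows downward; lengths in mm; the calibration is good to about 2 mm. A picture is of the moment at which its call begins. There is no depth.
- manip.close_job(): hands the job in; it is judged then, once.
The state is a dict: "t": time; "joint_pos": joint angles; "qd": joint speeds; "effort": joint torques, N m; "position": TCP position; "tool_rot": TCP orientation; "contact_force": force on the tool from outside, world axes, zero at the start; "ft_torque": the same for the moment, N m; "opening": finger opening in mm; "grasp_force": force on a finger pad.
Only numpy, scipy, OpenCV 4.12 (cv2) and the standard library are available. Lean on these libraries where they do the work, as an engineer would, in place of code of your own. Each camera call takes 0.05 s, during which the arm holds its last target. There are 200 camera calls.

TASK

Set the black lens cell with the brass ring upright on the spindle of the green lever press, lowered right down onto its seat without dropping it and let go, with the press's safety catch left on while you load. Then press the catch's brass paddle down to its stop to free the lever, and only then pull the lever over and down by its black cross handle (never forcing it against the catch) until the foot has pressed the brass ring fully home in the cell. Finish still holding the lever down firmly with the foot bearing on the ring, so that the retaining compound can set, and leave the other things on the counter where they are.

Things in the scene. Friction and masses are not known exactly. Their poses are not given: they have to be found in the camera images.
- press: Dark-green lever press bolted to the counter; base 200 x 130 x 18 mm. Origin on the spindle axis at counter height, z up; its front looks along its own -x, roughly to the robot; lever and catch swing in planes parallel to its x-z plane. Two cheeks (52 mm wide over all, 102 mm high, an ear at y = -20 up to 130 mm) stand from x = +55 to +127 mm, behind the spindle.
- spindle_seat (a point): Centre of the round steel seat (62 mm across, top face 30 mm above the counter) on the spindle's axis, where the underside of the mounted cell comes to lie. The upright steel spindle, 17 mm across, rises 24 mm from here, its last 8 mm a cone. z up.
- lever_hinge (a point): Point on the lever's hinge axis (the press's y) in the lever's plane: in the press's frame x = +75, y = 0, z = 85 mm.
- catch_hinge (a point): Point on the catch's hinge axis (the press's y), level with the paddle's middle: in the press's frame x = +105, y = -88, z = 116 mm.
- lens_cell: The cell to mount: black steel, spool-like, loose, 0.15 to 0.25 kg. Origin at the centre of its underside, z up. Bottom flange 52 mm across, 5 mm thick; above it a tube 42 mm across, up to 32 mm high (grip it there, from above). Bore 20 mm through the flange (1.5 mm clearance round the spindle), 34 mm in the tube. A brass ring stands in its mouth.
- cell_ring (a joint): How far (m) the brass retaining ring, 33 mm across, is pressed into the lens cell: near 0 it stands 7 mm proud of the cell's rim (top 39 mm above the cell's underside), 0.006 is fully home (1 mm proud, at its stop). A tight fit: it takes about 12 N to push and stays where it is left.
- press_lever (a joint): Lever angle (rad): 0 is up, leaning 12 degrees back; it grows as the handle is pulled to the press's -x and down; 1.78 is level. The foot meets the proud ring near 1.69, the ring is home near 1.77; empty it goes on to 1.95. A spring lifts it when let go: at the handle 2 N at the start, 4 N near level, and 5 N more for the ring. With the catch on it gives only 0.15 rad at 15 N.
- lever_handle (a point): Middle of the black cross handle: a sleeve 24 mm across, 72 mm long, along the press's y (y = +12 to +84, middle +48 mm) on the lever's end, 180 mm from the hinge; it revolves freely, so it can be pinched across from above. At rest 261 mm above the counter, 112 mm behind the spindle (press's +x); level: 85 mm up, 105 mm in front. A 13 mm rod at y = 0 runs to the hinge.
- lever_arm: The lever: steel rod with the black cross handle and the foot, turning with the lever. Origin on its hinge; the rod lies in its x-z plane, 12 degrees back from its own z.
- press_foot: White round presser foot, 32 mm across, swivelling a little on the lever 75 mm from its hinge. It faces the spindle side and comes down squarely on the ring when the lever is level. Origin at its swivel pin, 15 mm from its pressing face.
- press_catch (a joint): Angle (rad) of the safety catch: near 0 it is on (paddle sticking up to the front, pawl over the lever's heel); it grows as the paddle is pressed down; from 0.8 up the lever is free, and the stop is at 1.2. It stays where it is left; about 2 N on the paddle moves it.
- catch_paddle (a point): Middle of the brass thumb paddle of the catch, 24 mm wide, 30 mm long and 6 mm thick, 42 mm from the catch's hinge and 88 mm to the press's right (its y = -88 mm). On: it points forward and 35 degrees up, centre 140 mm above the counter and x = +71 mm; fully flipped: forward and 34 degrees down, centre 92 mm above the counter, x = +70 mm.
- bare_cell: The other black lens cell, same shape, without a brass ring: leave alone.
- binoculars: Olive binoculars with one eyecup missing, lying, about 175 x 130 x 58 mm: leave alone.
- prism_cage: Brass prism cage 50 x 40 x 41 mm: leave alone.
- tin_cup: Cork-lined tin cup, 74 mm across, 82 mm high: leave alone.
- screwdriver: Screwdriver lying on the counter, 170 mm long: leave alone.
- cleaner_bottle: Amber bottle, 52 mm across, 120 mm high: leave alone.

How it is judged (in metres and radians):
On the way, in this order (a step that is already met when the one before it is completed fails the run):
1. the cell stands fully down on the spindle's seat, let go, its ring still proud, with the catch on and the lever up (horizontal distance between lens_cell and spindle_seat below 0.004 m and z of lens_cell in the frame of spindle_seat below 0.002 m and angle between lens_cell's own z axis and vertical below 0.06 rad and contact force between the fingers and lens_cell below 0.3 N and value of joint cell_ring below 0.003 m and value of joint press_catch below 0.3 rad and value of joint press_lever below 0.2 rad), for 0.3 s.
2. the catch is flipped off while the lever is still up (value of joint press_catch above 0.8 rad and value of joint press_lever below 0.3 rad), for 0.1 s.
At the end, for the whole second after the job is handed in: Fingers hold the lever down (over 1 N; lever past 1.6 rad, still), the foot presses the cell's ring with over 4 N, ring at least 4.8 of 6 mm in; cell upright, within 4 mm of the spindle axis, fully down (2 mm), not touched by the fingers; catch off (over 0.8 rad) (horizontal distance between lens_cell and spindle_seat below 0.004 m and z of lens_cell in the frame of spindle_seat below 0.002 m and angle between lens_cell's own z axis and vertical below 0.06 rad and contact force between the fingers and lens_cell below 0.3 N and value of joint press_catch above 0.8 rad and value of joint press_lever above 1.6 rad and value of joint cell_ring above 0.0048 m and contact force between press_foot and lens_cell above 4 N and contact force between the fingers and lever_arm above 1 N and velocity of joint press_lever between -0.1 and 0.1 rad/s); the arm keeps its last pose, push and grip.
It fails at once if the lever is forced past its catch (value of joint press_lever above 0.25 rad and value of joint press_catch below 0.3 rad).
It fails at once if the lens cell is dropped (linear speed of lens_cell above 0.5 m/s and contact force between the fingers and lens_cell below 0.05 N).
It fails at once if something else on the counter is disturbed (moved over 20 mm) (distance of any of bare_cell, binoculars, prism_cage, tin_cup, screwdriver, cleaner_bottle from where it was at the start of the episode above 0.02 m).
It also fails if it takes over 69 s, if anything falls off the work surface, if the arm or the gripper's body presses on something with over 40 N, if the wrist force passes 120 N, or if a joint passes its speed limit or range.

## Working session

There is one attempt and no reset: what is moved stays moved. The work goes in short steps, Python scripts to look and compute and a tool call to move; the robot and the scene stay as the last step left them, time stands still between calls to the robot, and variables do not carry over. Pictures are saved under pics/ and viewed, at most 10 in all, crops included, and the job is handed in when it is done.

Besides the shell and the picture viewer there is one more tool, called after "Emit:" as name(argument=value, ...) on one line, values as JSON. arm_command: Moves the arm, as the interface text tells. Its arguments: {"type":"object","properties":{"deltas":{"type":"array","items":{"type":"array","items":{"type":"array","items":{"type":"number","minimum":-1,"maximum":1}}}},"squeeze":{"type":"number"}},"required":["deltas"]}

```bash
mkdir -p pics
cat > h.py <<'E'
import numpy as np, cv2
from station import manip
def shot(name,fn=None):
    d=manip.get_image(name)
    if fn: cv2.imwrite('pics/'+fn,d['img'])
    return d
def proj(d,p):
    p=np.atleast_2d(p).astype(float); M=np.array(d['world_to_cam'])
    c=p@M[:3,:3].T+M[:3,3]
    return np.c_[d['cx']+d['fx']*c[:,0]/-c[:,2], d['cy']-d['fy']*c[:,1]/-c[:,2]]
def ray(d,uv):
    M=np.array(d['world_to_cam']);R=M[:3,:3]
    o=-R.T@M[:3,3]; v=R.T@np.array([(uv[0]-d['cx'])/d['fx'],-(uv[1]-d['cy'])/d['fy'],-1.])
    return o,v
def onz(d,uv,z):
    o,v=ray(d,uv); return o+v*(z-o[2])/v[2]
E
python3 - <<'E'
from h import *
for n in('side','top'):
    d=shot(n,n+'0.png'); print(n,d['fx'],d['cx'],d['cy'],np.round(ray(d,(256,192))[0]),[k for k in d])
print(manip.get_state())
a=cv2.imread('pics/side0.png');b=cv2.imread('pics/top0.png')
E
```

```text
side 389.34340826310887 251.5288668559782 190.8220475587136 [ 401. -903.  951.] ['img', 'fx', 'fy', 'cx', 'cy', 'world_to_cam']
top 458.8306718824125 254.04624777112878 194.44187021209103 [ 290.   21. 1505.] ['img', 'fx', 'fy', 'cx', 'cy', 'world_to_cam']
{'t': 0.1, 'joint_pos': array([ 9.71612725e-01,  3.13378821e-01,  1.49830813e+00, -4.54492620e-06,
        1.33102166e+00, -2.23406721e-01]), 'qd': array([ 0.00053255, -0.00135821, -0.00138738,  0.00028128, -0.0013598 ,
       -0.00079335]), 'effort': array([ 1.83261560e-03, -4.02812433e+01, -2.52643454e+01,  6.95534167e-02,
        3.42327892e-02, -3.94255210e-05]), 'position': array([192.56801397, 488.18483677, 238.24603844]), 'tool_rot': array([ 1.86784354e-01,  9.82400781e-01, -5.12330323e-04, -2.21056123e-04]), 'contact_force': array([-0.52823541,  0.32097456,  0.00372408]), 'ft_torque': array([-0.02247227, -0.0485778 ,  0.01451645]), 'grasp_force': 0.0, 'opening': 88.45378691984756}
```

View pics/top0.png

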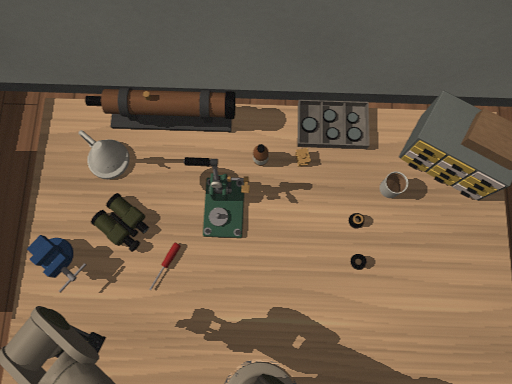

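View pics/side0.png

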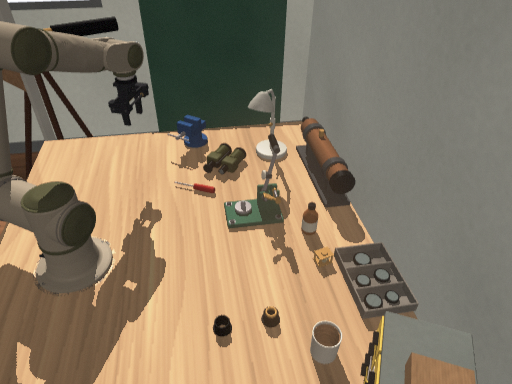

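The top view shows the ringed cell near px (357,220), the bare cell at (358,262), the seat at (219,216), the cross handle at (197,161) and the paddle at about (245,186). The side view shows the ringed cell at (271,316) and the seat at (243,207).

Run:
```python
from h import *
T=shot('top');S=shot('side')
def cen(m): 
    M=cv2.moments(m.astype(np.uint8),True); return np.array([M['m10'],M['m01']])/M['m00'],M['m00']
def win(d,x0,x1,y0,y1):
    w=np.zeros(d['img'].shape[:2],bool); w[y0:y1,x0:x1]=1; return w
for n,d in(('T',T),('S',S)):
    i=d['img']; h=cv2.cvtColor(i,cv2.COLOR_BGR2HSV)
    w=win(d,340,375,205,238) if n=='T' else win(d,255,290,298,335)
    dark=w&(h[...,2]<60); c,a=cen(dark); print(n,'cell dark',c,a,onz(d,c,20).round(1))
    br=w&(h[...,1]>110)&(h[...,2]>60)
    g=(h[...,0]>45)&(h[...,0]<95)&(h[...,1]>70)&(win(d,195,255,165,245) if n=='T' else win(d,215,290,180,235))
    c,a=cen(g); 
    r=cv2.minAreaRect(cv2.findContours(g.astype(np.uint8),0,2)[0][0] if 0 else np.argwhere(g)[:,::-1].astype(np.float32))
    b=cv2.boxPoints(r); print(n,'green',c,a,r,[onz(d,p,18).round(1)[:2].tolist() for p in b])
# local crops, upscaled
a=cv2.resize(T['img'][145:245,180:260],None,fx=6,fy=6,interpolation=cv2.INTER_CUBIC)
b=cv2.resize(T['img'][200:240,337:377],None,fx=7,fy=7,interpolation=cv2.INTER_CUBIC)
c=np.zeros((600,780,3),np.uint8); c[:,:480]=a; c[:280,490:770]=b
e=cv2.resize(S['img'][296:336,251:291],None,fx=7,fy=7,interpolation=cv2.INTER_CUBIC); c[300:580,490:770]=e
cv2.imwrite('pics/c1.png',c)
f=cv2.resize(S['img'][125:235,210:300],None,fx=5.4,fy=5.4,interpolation=cv2.INTER_CUBIC); cv2.imwrite('pics/c2.png',f)
```

```text
T cell dark [355.27777778 221.24074074] 108.0 [ 560.1 -293.8   20. ]
T green [224.5124805  209.92043682] 1282.0 ((223.63232421875, 205.11843872070312), (37.99696350097656, 62.29283142089844), 3.1798300743103027) [[497.2, 202.6], [708.0, 203.8], [705.0, 75.8], [494.6, 78.6]]
S cell dark [269.19791667 320.95833333] 96.0 [ 559.1 -318.    20. ]
S green [230. 208.] 1.0 ((230.0, 208.0), (0.0, 0.0), 0.0) [[514.3, 161.9], [514.3, 161.9], [514.3, 161.9], [514.3, 161.9]]
```

View pics/c1.png

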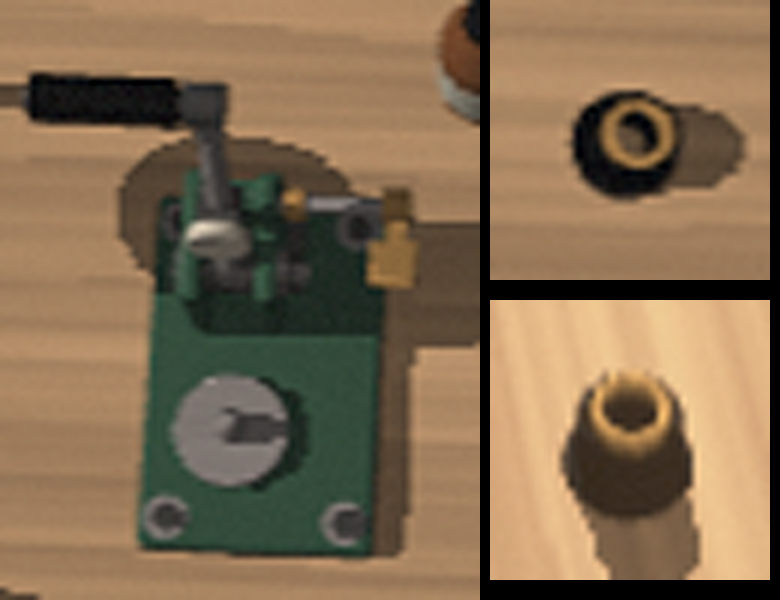

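View pics/c2.png

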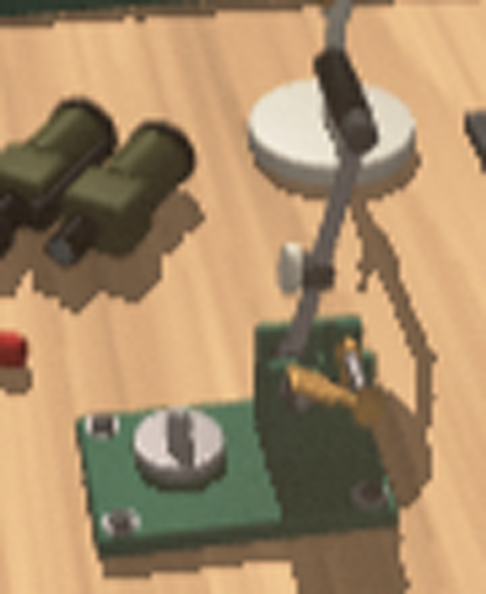

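The crops show the brass ring at top px (358,219) and side px (271,311). The seat disc is at top (218,216) and the paddle at top (245,187). The press is yawed slightly, by about -0.05 rad.

Run:
```python
from h import *
T=shot('top');S=shot('side')
up=lambda X,Y,ox,oy,f:((X+.5)/f-.5+ox,(Y+.5)/f-.5+oy)
def tri(a,b):
    A=[];B=[]
    for d,uv in((T,a),(S,b)):
        o,v=ray(d,uv);v/=np.linalg.norm(v);P=np.eye(3)-np.outer(v,v);A.append(P);B.append(P@o)
    x=np.linalg.lstsq(np.vstack(A),np.hstack(B),rcond=None)[0]
    return x.round(1),proj(T,x)[0]-a
# brass ring centroid masks
def ringc(d,x0,x1,y0,y1):
    i=d['img'][y0:y1,x0:x1];h=cv2.cvtColor(cv2.resize(i,None,fx=8,fy=8,interpolation=cv2.INTER_CUBIC),cv2.COLOR_BGR2HSV)
    return h
tr=up(638-490,134,337,200,7); sr=up(629-490,408-300,251,296,7)
print('ring T',onz(T,tr,39).round(1),'S',onz(S,sr,39).round(1),tri(tr,sr))
tf=up(627-490,144,337,200,7); print('flange T z2',onz(T,tf,3).round(1))
ts=up(231,430,180,145,6); ss=up(180,447,210,125,5.4)
print('seat',onz(T,ts,30).round(1),onz(S,ss,30).round(1),tri(ts,ss))
for nm,a in(('hub L',(30,97)),('hub R',(180,102))): print(nm,onz(T,up(*a,180,145,6),268).round(1))
print('handle mid',onz(T,up(105,100,180,145,6),268).round(1))
print('paddle',onz(T,up(392,257,180,145,6),142).round(1))
for nm,a in(('FL',(140,548)),('FR',(372,556)),('R',(385,290)),('L',(154,295))): print(nm,onz(T,up(*a,180,145,6),18).round(1))
for cs in((555,-305,39),(553,135,30)): print(proj(T,cs),proj(S,cs))
```

```text
ring T [ 565.2 -297.8   39. ] S [ 565.4 -300.7   39. ] (array([ 565.9, -298.5,   35.7]), array([ 0.00035575, -0.02301786]))
flange T z2 [ 567.  -300.3    3. ]
seat [559.3 155.4  30. ] [559.1 144.2  30. ] (array([561.1, 156.4,  19.3]), array([-0.00102223,  0.03642947]))
hub L [671.3 236.7 268. ]
hub R [671.3 166.1 268. ]
handle mid [671.  201.4 268. ]
paddle [631.3  67.9 142. ]
FL [494.7 202.5  18. ]
FR [494.7  76.3  18. ]
R [643.3  75.3  18. ]
L [636.  203.4  18. ]
[[360.00251964 221.91360827]] [[266.98165424 312.92038596]]
[[224.23558859 218.35722715]] [[241.62341384 209.21518062]]
```

Emit:
arm_command(deltas=[[[1,-1,-1,0,-0.12],[1,-1,-1,0,-0.239],[1,-1,-1,0,-0.239],[1,-1,-1,0,-0.239],[1,-1,-1,0,-0.239]]], squeeze=15)

```text
t: 0.92
position: [277.9, 292.4, 238.9]
tool_rot: [0.002, 1.0, 0.0, 0.0]
contact_force: [-0.6, -0.7, 0.4]
opening: 88.0
grasp_force: 0.0
```

Emit:
arm_command(deltas=[[[1,-0.5,-1,0,0],[1,-0.5,-1,0,0],[1,-0.5,-1,0,0]]])

```text
t: 1.3
position: [352.8, 142.7, 238.9]
tool_rot: [0.0, 1.0, 0.0, 0.0]
contact_force: [0.1, 0.8, -0.2]
opening: 88.2
grasp_force: 0.0
```

Emit:
arm_command(deltas=[[[1,-0.5,-1,0,0],[1,-0.5,-1,0,0],[1,-0.5,-1,0,0]]])

```text
t: 1.68
position: [428.1, -7.7, 238.7]
tool_rot: [0.001, 1.0, 0.0, 0.0]
contact_force: [0.2, 1.3, 0.1]
opening: 88.4
grasp_force: 0.0
```

Emit:
arm_command(deltas=[[[1,-0.5,-1,0,0],[1,-0.5,-1,0,0],[1,-0.5,-1,0,0]]])

```text
t: 2.05
position: [503.3, -157.7, 238.3]
tool_rot: [0.0, 1.0, 0.0, -0.0]
contact_force: [0.4, 0.0, 0.4]
opening: 87.8
grasp_force: 0.0
```

Emit:
arm_command(deltas=[[[1,-0.4,-0.9,0.4,0],[1,-0.4,-0.9,0.4,0],[1,-0.4,-0.9,0.4,0],[1,-0.4,-0.9,0.4,0]]])

```text
t: 2.55
position: [562.5, -291.7, 176.4]
tool_rot: [0.001, 1.0, 0.001, -0.001]
contact_force: [-0.6, 0.7, 0.5]
opening: 88.5
grasp_force: 0.0
```

Emit:
arm_command(deltas=[[[1,-0.02,-0.05,0.4,0],[1,-0.02,-0.05,0.75,0],[1,-0.02,-0.05,0.9,0],[1,-0.02,-0.05,0.9,0]]])

```text
t: 3.05
position: [564.9, -296.9, 42.9]
tool_rot: [-0.001, 1.0, 0.001, -0.001]
contact_force: [-0.1, -0.5, 0.1]
opening: 88.1
grasp_force: 0.0
```

Run:
```python
from h import *
T=shot('top');S=shot('side')
s=manip.get_state();print(s['position'],s['contact_force'])
f=lambda i,x,y,w:cv2.resize(i[y:y+w,x:x+w],(390,390),interpolation=cv2.INTER_CUBIC)
u=proj(S,(565,-299,40))[0].astype(int)-35; v=proj(T,(565,-299,40))[0].astype(int)-35
cv2.imwrite('pics/c3.png',np.hstack([f(S['img'],*u,70),f(T['img'],*v,70)]));print(u,v)
```

```text
[ 565.92693224 -298.26689178   45.4217822 ] [0.07937092 0.3906646  0.30310289]
[235 275] [323 183]
```

View pics/c3.png

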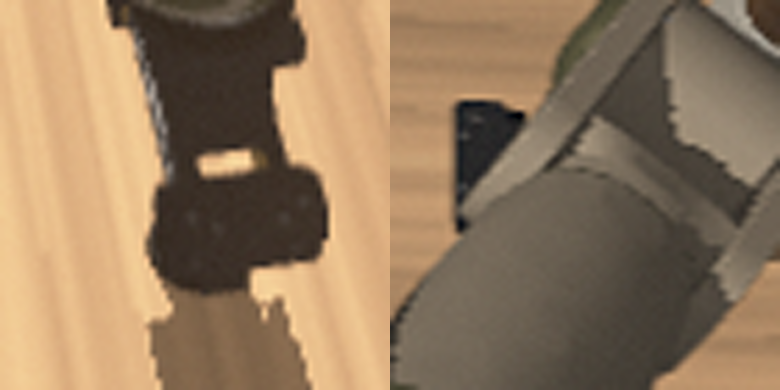

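The view shows the gripper over the cell, which the gripper and arm hide. The position agrees with the measurement, so I go down and close gently.

Emit:
arm_command(deltas=[[[1,0,0,0.12,0],[1,0,0,0.23,0],[1,0,0,0.23,0],[1,0,0,0.23,0]]])

```text
t: 3.65
position: [565.1, -299.0, 9.4]
tool_rot: [0.0, 1.0, -0.0, 0.0]
contact_force: [0.7, -0.2, -0.3]
opening: 88.2
grasp_force: 0.0
```

Emit:
arm_command(deltas=[[[0.3,0,0,0,0],[0.3,0,0,0,0],[0.3,0,0,0,0],[0.3,0,0,0,0],[0.3,0,0,0,0]]], squeeze=15)

```text
t: 4.28
position: [565.0, -298.8, 9.2]
tool_rot: [0.0, 1.0, -0.0, 0.0]
contact_force: [0.5, -1.0, 0.3]
opening: 41.0
grasp_force: 15.0
```

Emit:
arm_command(deltas=[[[0.3,0,0,-0.3,0],[0.3,0,0,-0.65,0],[0.3,0,0,-1,0],[0.3,0,0,-1,0]]], squeeze=15)

```text
t: 4.78
position: [566.2, -299.7, 163.4]
tool_rot: [0.0, 1.0, -0.002, 0.003]
contact_force: [-0.2, 0.3, -2.2]
opening: 41.2
grasp_force: 15.0
```

Emit:
arm_command(deltas=[[[0.3,0,0.3,0,0],[0.3,0,0.65,0,0],[0.3,0,1,0,0],[0.3,0,1,0,0]]])

```text
t: 5.28
position: [564.5, -145.4, 157.9]
tool_rot: [-0.002, 1.0, 0.001, -0.001]
contact_force: [0.3, -1.3, -1.8]
opening: 41.9
grasp_force: 15.0
```

Emit:
arm_command(deltas=[[[0.3,0.02,0.3,0,0],[0.3,0.04,0.65,0,0],[0.3,0.04,1,0,0],[0.3,0.04,1,0,0]]])

```text
t: 5.78
position: [558.6, 3.4, 158.1]
tool_rot: [-0.001, 1.0, 0.0, -0.001]
contact_force: [0.1, -0.7, -2.8]
opening: 41.4
grasp_force: 15.0
```

Emit:
arm_command(deltas=[[[0.3,0,0.3,0,0],[0.3,0,0.65,0,0],[0.3,0,1,0,0],[0.3,0,1,0,0]]])

```text
t: 6.28
position: [558.9, 152.7, 158.1]
tool_rot: [-0.001, 1.0, -0.0, -0.001]
contact_force: [-0.7, -0.7, -2.2]
opening: 41.3
grasp_force: 15.0
```

Run:
```python
from h import *
T=shot('top');S=shot('side')
s=manip.get_state();print(s['position'],s['contact_force'])
u=proj(S,(560,155,80))[0].astype(int); v=proj(T,(560,155,80))[0].astype(int)
f=lambda i,p:cv2.resize(i[p[1]-45:p[1]+45,p[0]-30:p[0]+30],(400,600),interpolation=cv2.INTER_CUBIC)
cv2.imwrite('pics/c4.png',np.hstack([f(S['img'],u),f(T['img'],v)]));print(u,v)
```

```text
[559.26713815 150.05722423 158.3360061 ] [ 0.28305386 -1.07032429 -3.05444893]
[242 194] [216 213]
```

View pics/c4.png

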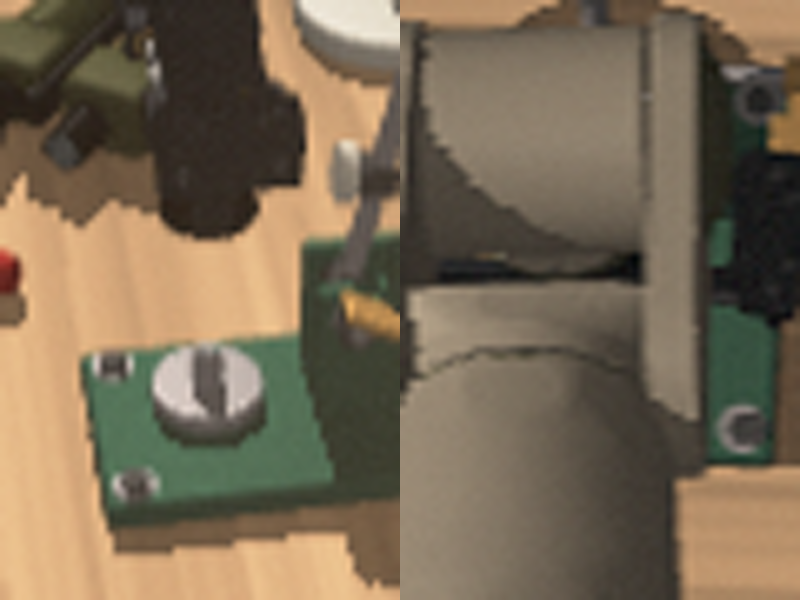

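In the side view the cell hangs upright in the gripper, with its lower rim at about crop (208,238). The seat's top face is centred near crop (208,381). Next I fit the seat in both views to refine the position.

Run:
```python
from h import *
S=shot('side'); T0={**S};T0=shot('top'); T0['img']=cv2.imread('pics/top0.png')
def model(d,c,z,r):
    a=np.linspace(0,2*np.pi,60); p=proj(d,np.c_[c[0]+r*np.cos(a),c[1]+r*np.sin(a),np.full(60,z)]); return p
for n,d,w in(('T',T0,(205,235,203,230)),('S',S,(230,258,196,220))):
    x0,x1,y0,y1=w; i=cv2.resize(d['img'][y0:y1,x0:x1],None,fx=8,fy=8,interpolation=cv2.INTER_CUBIC)
    h=cv2.cvtColor(i,cv2.COLOR_BGR2HSV); m=((h[...,1]<60)&(h[...,2]>(120 if n=='T' else 150))).astype(np.uint8)
    cs=max(cv2.findContours(m,0,1)[0],key=cv2.contourArea); e=cv2.fitEllipse(cv2.convexHull(cs))
    c=((e[0][0]+.5)/8-.5+x0,(e[0][1]+.5)/8-.5+y0)
    q=onz(d,c,30); el=cv2.fitEllipse(model(d,q,30,31).astype(np.float32))
    print(n,c,np.array(e[1])/8,e[2],'expect',el,q.round(1), np.percentile(h[...,2],[50,80,95]))
s=manip.get_state();print(s['position'],s['tool_rot'])
# cell bottom rim extreme in side view: predicted with cell at tcp
p=s['position'];mo=model(S,p,p[2]-9,26);print('pred rim bottom row',mo[:,1].max(),'cols',mo[:,0].min(),mo[:,0].max())
im=S['img'];g=im[170:192,225:262].max(2);b=g<70
print('dark bottom rows',[(c+225,170+np.where(b[:,c])[0].max()) for c in range(0,37) if b[:,c].any()])
```

```text
T (217.92155170440674, 216.092191696167) [17.75533676 17.92023468] 22.35478401184082 expect ((217.92164611816406, 216.13644409179688), (18.595998764038086, 19.05887794494629), 64.82757568359375) [559.8 156.   30. ] [ 77. 123. 129.]
S (242.48760223388672, 205.69817924499512) [11.60175228 16.33722115] 90.23883819580078 expect ((242.48387145996094, 205.79441833496094), (11.190522193908691, 17.135168075561523), 89.49617004394531) [559.  153.6  30. ] [116. 203. 225.]
[559.40997107 149.47251424 158.72067367] [ 1.16742187e-03  9.99999231e-01 -1.87891931e-04 -3.74488401e-04]
pred rim bottom row 184.55890255103878 cols 234.99123712410093 250.19122579754762
dark bottom rows [(225, np.int64(171)), (226, np.int64(170)), (227, np.int64(170)), (228, np.int64(171)), (229, np.int64(171)), (230, np.int64(171)), (231, np.int64(171)), (232, np.int64(171)), (233, np.int64(171)), (234, np.int64(171)), (235, np.int64(172)), (236, np.int64(180)), (237, np.int64(182)), (238, np.int64(182)), (239, np.int64(183)), (240, np.int64(183)), (241, np.int64(183)), (242, np.int64(184)), (243, np.int64(184)), (244, np.int64(183)), (245, np.int64(183)), (246, np.int64(183)), (247, np.int64(183)), (248, np.int64(182)), (249, np.int64(181)), (250, np.int64(180)), (251, np.int64(176)), (252, np.int64(176)), (253, np.int64(176)), (254, np.int64(176)), (255, np.int64(176)), (256, np.int64(176)), (257, np.int64(171)), (258, np.int64(191)), (259, np.int64(191)), (260, np.int64(190)), (261, np.int64(188))]
```

Emit:
arm_command(deltas=[[[0.3,0,0.035,0.2,0],[0.3,0,0.035,0.4,0],[0.3,0,0.035,0.57,0],[0.3,0,0.035,0.57,0],[0.3,0,0.035,0.57,0]]])

```text
t: 7.1
position: [559.9, 155.7, 74.8]
tool_rot: [0.001, 1.0, 0.0, 0.001]
contact_force: [-0.2, 0.3, -1.6]
opening: 41.6
grasp_force: 15.0
```

Run:
```python
from h import *
S=shot('side')
s=manip.get_state();print(s['position'],s['contact_force'],s['ft_torque'])
u=proj(S,(560,155,60))[0].astype(int)
f=lambda i,p:cv2.resize(i[p[1]-25:p[1]+25,p[0]-30:p[0]+30],(720,600),interpolation=cv2.INTER_CUBIC)
cv2.imwrite('pics/c5.png',f(S['img'],u));print(u)
```

```text
[559.96042458 155.91140039  75.04713598] [ 0.28216996 -0.36760416 -2.12717346] [ 0.05760656 -0.02378526 -0.01924865]
[242 199]
```

View pics/c5.png

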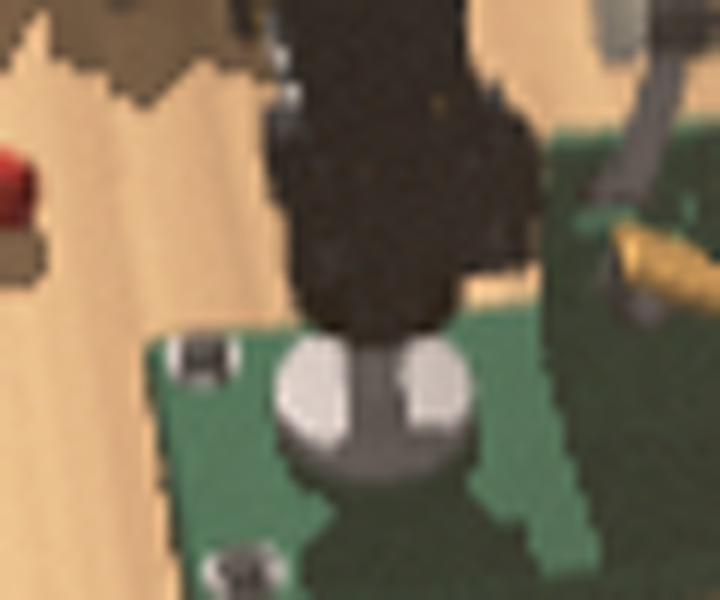

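The cell hangs over the seat, about 0.5 px to the right (+x) of the seat's centre in the crop (380 against 373). I shift 1 mm towards -x and lower slowly.

Emit:
arm_command(deltas=[[[0.3,0.007,0,0.03,0],[0.3,0.007,0,0.06,0],[0.3,0.007,0,0.09,0],[0.3,0.007,0,0.12,0],[0.3,0.007,0,0.12,0]]])

```text
t: 7.78
position: [557.9, 156.4, 55.3]
tool_rot: [0.0, 1.0, -0.0, -0.0]
contact_force: [-0.1, 0.0, -1.8]
opening: 41.3
grasp_force: 15.0
```

Emit:
arm_command(deltas=[[[0.3,0,0,0.015,0],[0.3,0,0,0.03,0],[0.3,0,0,0.045,0],[0.3,0,0,0.045,0]]])

```text
t: 8.28
position: [558.0, 156.4, 48.8]
tool_rot: [0.0, 1.0, -0.0, -0.0]
contact_force: [-0.3, 0.5, -1.2]
opening: 41.6
grasp_force: 15.0
```

Emit:
arm_command(deltas=[[[0.3,0,0,0.015,0],[0.3,0,0,0.03,0],[0.3,0,0,0.045,0],[0.3,0,0,0.045,0]]])

```text
t: 8.78
position: [558.0, 156.4, 42.0]
tool_rot: [0.0, 1.0, -0.0, -0.0]
contact_force: [-0.6, -0.3, -2.0]
opening: 41.2
grasp_force: 15.0
```

Emit:
arm_command(deltas=[[[0.3,0,0,0.01,0],[0.3,0,0,0.015,0],[0.3,0,0,0.015,0]]])

```text
t: 9.15
position: [558.1, 156.4, 39.9]
tool_rot: [0.0, 1.0, 0.0, -0.0]
contact_force: [-1.2, -0.5, -1.9]
opening: 41.7
grasp_force: 15.0
```

Emit:
arm_command(deltas=[[[0.3,0,0,0.004,0],[0.3,0,0,0.008,0],[0.3,0,0,0.008,0]]])

```text
t: 9.52
position: [558.1, 156.4, 39.2]
tool_rot: [0.0, 1.0, -0.0, 0.0]
contact_force: [-2.3, -0.3, 4.7]
opening: 41.3
grasp_force: 15.0
```

Emit:
arm_command(deltas=[[[0.7,0,0,0,0],[0.7,0,0,0,0],[0.7,0,0,0,0],[0.7,0,0,0,0]]])

```text
t: 10.02
position: [558.1, 156.4, 38.7]
tool_rot: [0.0, 1.0, 0.0, 0.0]
contact_force: [0.2, 0.3, -0.0]
opening: 61.7
grasp_force: 0.0
```

Emit:
arm_command(deltas=[[[0.7,0,0,-0.1,0],[0.7,0,0,-0.4,0],[0.7,0,0,-0.8,0],[0.7,0,0,-1,0],[0.7,0,0,-1,0]]])

```text
t: 10.65
position: [559.0, 156.5, 192.0]
tool_rot: [0.0, 1.0, 0.0, 0.003]
contact_force: [-0.4, -0.0, -0.8]
opening: 61.9
grasp_force: 0.0
```

Emit:
arm_command(deltas=[[[0,0,-0.3,0,0],[0,0,-0.61,0,0],[0,0,-0.61,0,0.12],[0,0,-0.61,0,0.24],[0,0,-0.61,0,0.35]]])

```text
t: 11.28
position: [557.5, 64.8, 187.7]
tool_rot: [0.275, 0.962, -0.0, -0.001]
contact_force: [0.1, -0.5, 0.5]
opening: 14.1
grasp_force: 0.0
```

Run:
```python
from h import *
S=shot('side');T=shot('top')
s=manip.get_state();print(s['position'],s['joint_pos'])
f=lambda i,x,y:cv2.resize(i[y:y+100,x:x+66],(396,600),interpolation=cv2.INTER_CUBIC)
cv2.imwrite('pics/c6.png',np.hstack([f(S['img'],225,145),f(T['img'],185,150)]))
```

```text
[557.55390913  64.92320485 187.79534933] [-9.27850543e-02  4.35653722e-01  1.45918669e+00  1.02693542e-05
  1.24865417e+00 -1.11209341e+00]
```

View pics/c6.png

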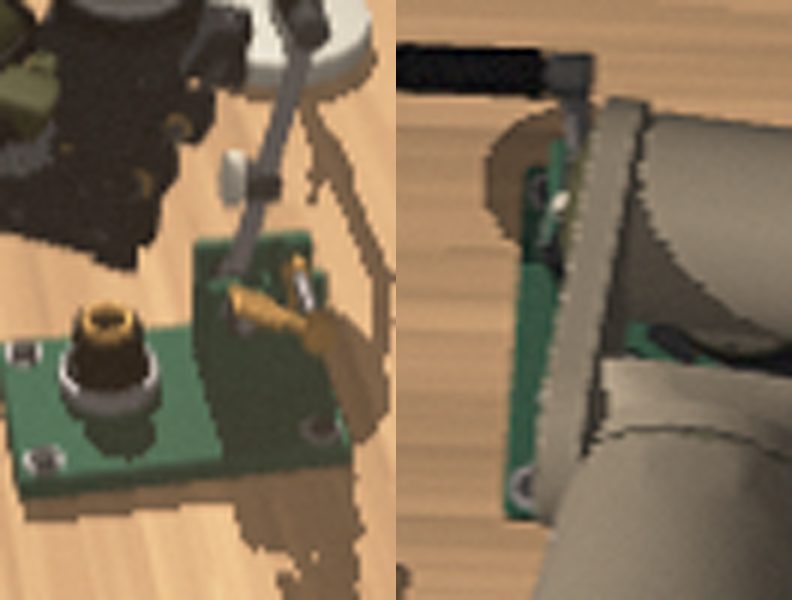

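The side view shows the cell down on its seat at crop (108,350) with the ring proud, the catch on and the lever up. I finish turning now.

Emit:
arm_command(deltas=[[[0,0,0,0,0.12],[0,0,0,0,0.24],[0,0,0,0,0.36],[0,0,0,0,0.48],[0,0,0,0,0.58]]])

```text
t: 12.0
position: [557.7, 65.0, 188.1]
tool_rot: [0.668, 0.744, -0.0, -0.001]
contact_force: [0.8, 0.0, -0.5]
opening: 0.5
grasp_force: 0.0
```

Emit:
arm_command(deltas=[[[0,0,0,0,0.06],[0,0,0,0,0.06]]])

```text
t: 12.25
position: [557.8, 64.9, 188.2]
tool_rot: [0.7, 0.714, -0.0, -0.0]
contact_force: [-0.3, 0.2, -0.1]
opening: 0.3
grasp_force: 0.0
```

Emit:
arm_command(deltas=[[[0,0.02,0.2,0,0],[0,0.02,0.42,0,0],[0,0.02,0.42,0.1,0],[0,0.02,0.42,0.2,0],[0,0.02,0.42,0.2,0]]])

```text
t: 12.88
position: [619.6, 69.0, 157.1]
tool_rot: [0.701, 0.713, -0.001, -0.001]
contact_force: [-0.6, -0.2, -0.6]
opening: 0.3
grasp_force: 0.0
```

Emit:
arm_command(deltas=[[[0,0,0,0.03,0],[0,0,0,0.06,0],[0,0,0,0.09,0],[0,0,0,0.12,0],[0,0,0,0.15,0]]])

```text
t: 13.5
position: [620.9, 68.9, 136.0]
tool_rot: [0.702, 0.713, -0.0, -0.0]
contact_force: [-0.8, -0.3, 3.0]
opening: 0.0
grasp_force: 1.1
```

Emit:
arm_command(deltas=[[[0,0,0,0.03,0],[0,0,0,0.06,0],[0,0,0,0.09,0],[0,0,0,0.12,0],[0,0,0,0.14,0]]])

```text
t: 14.12
position: [621.0, 68.9, 115.0]
tool_rot: [0.702, 0.712, -0.0, -0.0]
contact_force: [-1.4, 0.9, 2.0]
opening: 0.5
grasp_force: 1.2
```

Emit:
arm_command(deltas=[[[0,0,0,0.02,0],[0,0,0,0.04,0],[0,0,0,0.05,0],[0,0,0,0.05,0]]])

```text
t: 14.62
position: [621.0, 68.9, 107.7]
tool_rot: [0.702, 0.713, -0.0, -0.0]
contact_force: [-0.1, 0.7, 1.1]
opening: 0.8
grasp_force: 0.4
```

Emit:
arm_command(deltas=[[[0,0,0,0.02,0],[0,0,0,0.04,0],[0,0,0,0.04,0]]])

```text
t: 15.0
position: [620.7, 68.9, 101.3]
tool_rot: [0.702, 0.713, -0.0, -0.0]
contact_force: [0.5, -0.5, -0.2]
opening: 0.4
grasp_force: 0.1
```

Emit:
arm_command(deltas=[[[0,0,0,0.015,0],[0,0,0,0.03,0],[0,0,0,0.03,0]]])

```text
t: 15.38
position: [620.8, 68.9, 97.0]
tool_rot: [0.702, 0.713, -0.0, -0.0]
contact_force: [-0.9, 0.7, 1.5]
opening: 0.5
grasp_force: 0.2
```

Emit:
arm_command(deltas=[[[0,0,0,0.015,0],[0,0,0,0.03,0],[0,0,0,0.03,0]]])

```text
t: 15.75
position: [621.5, 68.9, 95.2]
tool_rot: [0.702, 0.713, 0.001, 0.001]
contact_force: [-6.6, -0.1, 18.2]
opening: 0.4
grasp_force: 9.4
```

Emit:
arm_command(deltas=[[[0,0,0,0.01,0],[0,0,0,0.02,0],[0,0,0,0.02,0]]])

```text
t: 16.12
position: [621.8, 68.9, 94.5]
tool_rot: [0.702, 0.713, 0.001, 0.002]
contact_force: [-15.0, 0.5, 34.6]
opening: 0.2
grasp_force: 17.8
```

Emit:
arm_command(deltas=[[[0,0,0,-0.2,0],[0,0,0,-0.6,0],[0,0,0,-1,0],[0,0,0,-1,0]]])

```text
t: 16.62
position: [622.3, 68.9, 244.4]
tool_rot: [0.702, 0.713, 0.003, 0.003]
contact_force: [-0.5, -0.0, -0.3]
opening: 0.4
grasp_force: 0.0
```

Run:
```python
from h import *
S=shot('side');T=shot('top')
s=manip.get_state();print(s['position'])
f=lambda i,x,y:cv2.resize(i[y:y+100,x:x+66],(396,600),interpolation=cv2.INTER_CUBIC)
cv2.imwrite('pics/c7.png',np.hstack([f(S['img'],225,145),f(T['img'],185,150)]))
```

```text
[620.69881956  68.91517736 238.94793756]
```

View pics/c7.png

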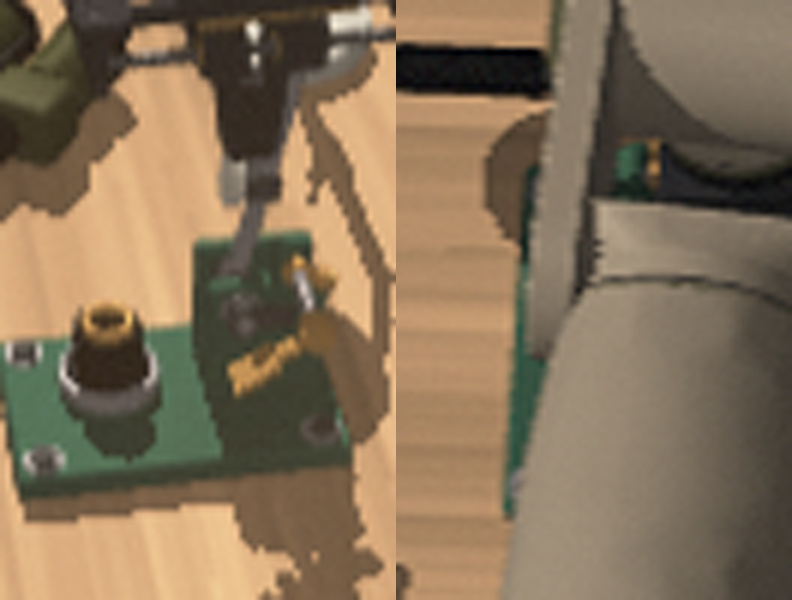

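The brass paddle now points down-forward (crop 265,365) and the cell is undisturbed. Next I go over to the handle.

Emit:
arm_command(deltas=[[[0.7,0,0,-0.25,0],[0.7,0,0,-0.5,0],[0.7,0,0,-0.5,0]]])

```text
t: 17.1
position: [621.4, 68.9, 315.3]
tool_rot: [0.702, 0.713, 0.001, 0.001]
contact_force: [-0.5, -0.3, -0.6]
opening: 28.2
grasp_force: 0.0
```

Emit:
arm_command(deltas=[[[0.7,0.3,0.1,0,0],[0.7,0.6,0.25,0,0],[0.7,0.93,0.33,0,0.01],[0.7,0.93,0.33,0,0.01],[0.7,0.93,0.33,0,0.01]]])

```text
t: 17.73
position: [668.2, 208.6, 312.6]
tool_rot: [0.707, 0.707, -0.001, -0.001]
contact_force: [-0.5, -0.4, 0.8]
opening: 61.4
grasp_force: 0.0
```

Emit:
arm_command(deltas=[[[0.7,0,0.015,0.15,0],[0.7,0,0.015,0.3,0],[0.7,0,0.015,0.45,0],[0.7,0,0.015,0.45,0]]])

```text
t: 18.23
position: [670.0, 207.6, 245.4]
tool_rot: [0.708, 0.706, -0.002, -0.001]
contact_force: [0.6, 0.5, -0.0]
opening: 61.9
grasp_force: 0.0
```

Emit:
arm_command(deltas=[[[0.2,0,0,0,0],[0.2,0,0,0,0],[0.2,0,0,0,0],[0.2,0,0,0,0]]], squeeze=12)

```text
t: 18.73
position: [670.9, 209.1, 247.6]
tool_rot: [0.707, 0.707, 0.001, 0.0]
contact_force: [2.8, -0.1, 0.5]
opening: 23.9
grasp_force: 1.8
```

Emit:
arm_command(deltas=[[[0.2,0,0,0,0],[0.2,0,-0.145,-0.021,0],[0.2,0,-0.291,-0.025,0],[0.2,0,-0.437,-0.011,0],[0.2,0,-0.437,-0.011,0]]], squeeze=15)

```text
t: 19.35
position: [604.3, 209.3, 248.3]
tool_rot: [0.707, 0.707, -0.001, -0.0]
contact_force: [4.4, 1.2, -5.9]
opening: 23.7
grasp_force: 15.0
```

Emit:
arm_command(deltas=[[[0.2,0,-0.163,0.048,0],[0.2,0,-0.319,0.108,0],[0.2,0,-0.465,0.189,0],[0.2,0,-0.6,0.29,0],[0.2,0,-0.717,0.408,0]]])

```text
t: 19.98
position: [499.1, 209.7, 188.1]
tool_rot: [0.707, 0.707, 0.002, 0.001]
contact_force: [13.1, 4.0, -7.1]
opening: 23.3
grasp_force: 15.0
```

Emit:
arm_command(deltas=[[[0.2,0,-0.08,0.147,0],[0.2,0,-0.157,0.29,0],[0.2,0,-0.215,0.443,0],[0.2,0,-0.25,0.58,0],[0.2,0,-0.25,0.58,0]]])

```text
t: 20.6
position: [459.1, 210.0, 99.9]
tool_rot: [0.707, 0.707, -0.001, -0.002]
contact_force: [-9.7, 5.1, 5.2]
opening: 23.2
grasp_force: 15.0
```

Emit:
arm_command(deltas=[[[0.2,0.005,-0.015,0.05,0],[0.2,0.005,-0.015,0.1,0],[0.2,0.005,-0.015,0.14,0],[0.2,0.005,-0.015,0.14,0]]])

```text
t: 21.1
position: [456.9, 210.2, 79.5]
tool_rot: [0.707, 0.707, -0.002, -0.002]
contact_force: [-8.8, 0.2, 4.5]
opening: 23.6
grasp_force: 15.0
```

Emit:
arm_command(deltas=[[[0.2,0,0,0.02,0],[0.2,0,0,0.04,0],[0.2,0,0,0.04,0]]])

```text
t: 21.48
position: [456.7, 210.2, 73.6]
tool_rot: [0.707, 0.707, -0.002, -0.002]
contact_force: [-11.2, 0.8, 7.1]
opening: 23.7
grasp_force: 15.0
```

Emit:
arm_command(deltas=[[[0.2,0,-0.013,0,0],[0.2,0,-0.013,0.02,0],[0.2,0,-0.013,0.03,0],[0.2,0,-0.013,0.03,0]]], squeeze=40)

```text
t: 21.98
position: [456.6, 210.2, 70.6]
tool_rot: [0.707, 0.707, 0.0, 0.0]
contact_force: [-8.5, -0.8, 17.1]
opening: 22.5
grasp_force: 40.1
```

Run:
```python
from h import *
S=shot('side')
print(manip.get_state()['contact_force'],manip.get_state()['position'])
cv2.imwrite('pics/c8.png',cv2.resize(S['img'][145:245,185:305],None,fx=6,fy=6,interpolation=cv2.INTER_CUBIC))
```

```text
[-7.3819905  -1.58888106 17.34070105] [456.61650942 210.21691247  70.67263333]
```

View pics/c8.png

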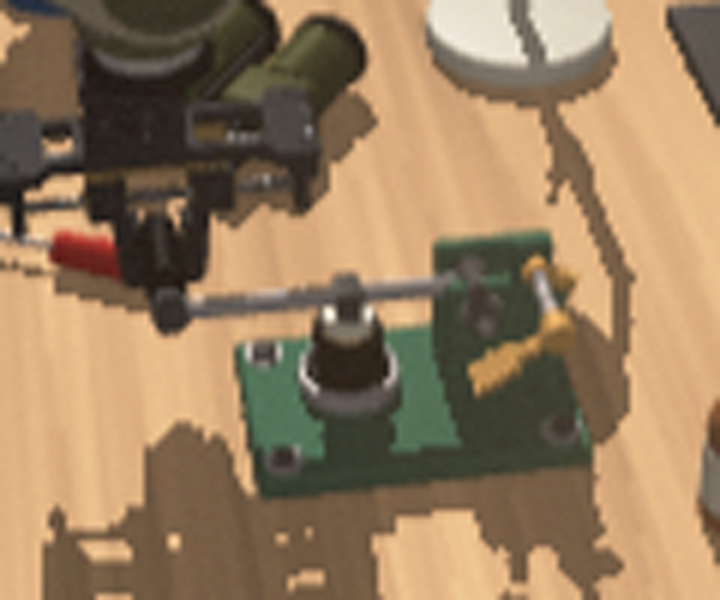

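The lever is level with the white foot on the ring (crop 350,320), and the cell is upright on its seat. I press a little further to check it is at the stop.

Emit:
arm_command(deltas=[[[0.2,0,0,0.01,0],[0.2,0,0,0.02,0],[0.2,0,0,0.02,0]]])

```text
t: 22.4
position: [456.8, 210.3, 69.0]
tool_rot: [0.707, 0.707, 0.001, 0.0]
contact_force: [-14.2, -2.5, 32.7]
opening: 22.9
grasp_force: 40.2
```

Emit:
arm_command(deltas=[[[0.2,0,0,0.01,0],[0.2,0,0,0.02,0],[0.2,0,0,0.02,0]]])

```text
t: 22.78
position: [457.0, 210.4, 67.3]
tool_rot: [0.707, 0.707, 0.001, 0.001]
contact_force: [-20.3, -3.2, 48.0]
opening: 22.7
grasp_force: 40.3
```

Emit:
arm_command(deltas=[[[0.2,0,0,-0.015,0],[0.2,0,0,-0.015,0],[0.2,0,0,-0.015,0],[0.2,0,0,-0.015,0]]])

```text
t: 23.28
position: [456.8, 210.3, 68.6]
tool_rot: [0.707, 0.707, 0.001, 0.0]
contact_force: [-15.2, -2.7, 35.9]
opening: 22.9
grasp_force: 40.2
```

```bash
python3 -c "
from station import manip
s=manip.get_state();print(s['position'],s['contact_force'],s['opening'],s['grasp_force'])
print(manip.close_job())"
```

```text
[456.82119722 210.33782221  68.55917032] [-15.22426898  -2.71682318  35.93178084] 22.8527875222169 40.21321468055248
the job is handed in; nothing more can be done
None
```

I handed the job in at 23.3 s: the cell is seated, the catch is flipped off, and the lever is held down at about 36 N with the foot on the ring. The ring looks fully home because the lever hit a hard stop, but the system returned no verdict.

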